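# Lock the chain drive and hold its tensioner back

## Task

The chain drive is about to get its chain. First take the red lock pin out of the wooden rack, push it fully home in the hole of the yellow block inside the sprocket and let go of it; then, with the gripper's fingers on the orange lug, swing the spring-loaded blue tensioner arm counterclockwise (seen from above) all the way to its red stop. Finish while still holding it there with the fingers, so that a teammate can lay the chain; leave the blue pin, the multimeter and the tape roll alone.

Things in the scene. Friction and masses are not known exactly. Their poses are not given: they have to be found in the camera images.
- drive: Chain-drive module fixed to the bench: aluminium plate 260 x 240 x 12 mm lying flat, with a dark sprocket 140 mm across (top 28 mm above the bench, hub top 40) centred at (50, 45) mm. Origin: centre of the plate's underside, on the bench (z = 0); x, y along the 260 and 240 mm sides, z up. mm offsets elsewhere are in this frame. Its place and yaw vary.
- lock_hole (a point): Centre of the mouth of the lock hole, 36 mm above the bench, at (50, 11, 36) mm in the drive's frame: a vertical round hole 10.5 mm wide, slightly chamfered, 24 mm deep to the plate, in a yellow block 26 x 26 mm that stands up through a window between two sprocket spokes.
- tensioner (a joint): Swing of the tensioner arm about its upright pivot at (-30, 0) mm in the drive's frame; the arm points along (value - 2.30) rad from the drive's x. 0 = sprung back at rest, as at the start; grows counterclockwise seen from above to 0.80 at the red stop (post 12 mm wide, top 38 mm above the bench). The spring pulls back to 0: 2 N at the lug at rest, 5 N at the stop; it stays only while held.
- tensioner_pivot (a point): The moving blue arm: a bar 120 x 18 x 9 mm, its top 31 mm above the bench, with a white idler wheel 40 mm wide (top 39 mm) 74 mm from the pivot and the orange lug 110 mm from the pivot. This point: centre of the top of the steel pivot post, 46 mm above the bench; its x axis points from the pivot to the lug and turns with the arm.
- lug_top (a point): Centre of the top of the orange lug, 86 mm above the bench: an upright round post 14 mm across rising 55 mm clear above the blue arm, 110 mm from the pivot axis. It moves with the arm. Push it or pinch it from above.
- pin_rack: Wooden pin rack, fixed, 50 x 130 x 30 mm, origin at the centre of its underside on the bench, y along its 130 mm side. Two upright holes 10.5 mm wide and 22 mm deep at y = -35 and +35 mm; one holds the red pin, the other the blue pin, either way round.
- lock_pin: The red lock pin, standing upright in the rack: shaft 9 mm across, 80 mm tall overall, with a round head 18 mm across and 14 mm tall at its top, about 60 g. Origin: centre of its lower end (8 mm above the bench when in the rack); z along the pin, up towards the head.
- lock_pin_tip (a point): Centre of the lower end of the red lock pin. Fully home it stands on the plate, 12 mm above the bench.
- spare_pin: Bystander: a blue pin of the same size and shape, in the other hole of the rack. Origin: centre of its lower end.
- multimeter: Bystander: a yellow multimeter lying on the bench, 150 x 75 x 34 mm. Origin: centre of its underside.
- tape_roll: Bystander: a black roll of tape lying flat, 90 mm across, 20 mm high. Origin: centre of its underside.

How it is judged:
By the outcome, as a careful person would: the job done as asked, in the order asked, and still so for the second after the job is handed in, while the arm keeps its last pose, push and grip.
It also fails if it takes over 53 s, if anything falls off the work surface, if the arm or the gripper's body presses on something with over 40 N, if the wrist force passes 120 N, or if a joint passes its speed limit or range.

## Robot

A 7-joint arm with a two-finger parallel gripper is mounted at the origin on the work surface. World frame = base frame: x ahead of the robot, y to its left, z up, the work surface at z = 0. Lengths are in m, angles in rad, forces in N, time in s.
With the tool pointing down it reaches from about 0.425 to 0.875 m from the base axis. Payload 4.7 kg.
Tool frame: the origin (TCP) lies midway between the tips of the shut fingers; the grasp point (between the pads) lies 19 mm behind it; z points along the fingers, y is the line along which they close (so a half turn about z gives the same grasp; the last joint's range is limited). The gripper opens to 87 mm and grips with 3 to 60 N. Pads are 19 mm wide; open, the fingers measure 117 mm over their backs; the gripper's body (75 mm by 190 mm) begins 51 mm behind the grasp point.
Start: joints at [-1.234, 0.321, -0.07, 1.45, 0.023, 1.371, -0.057], TCP at [0.206, 0.616, 0.223] pointing down, gripper open.
Joint ranges: [-2.86, 2.86], [-0.3, 2.09], [-1.38, 1.24], [0.06, 2.45], [-1.56, 4.7], [0.09, 2.05], [-2.69, 2.69]. Speed limits (rad/s): [2.57, 2.57, 3.14, 3.14, 3.14, 3.14, 3.14].

## Interface

Orientations are given as a rotation vector (axis times angle).
In Python, from bench import ctrl gives the robot as it stands. The module is installed in compiled form; this text tells all that it offers.
- The arm moves only by the shell command python3 -m handwheel 'ROWS' [FORCE]. ROWS is JSON, a list of rows, each a list of 7 numbers: the finger opening in m, from 0 to 0.087, then the shift along the tool's x, y, z in m, then the turn, a rotation vector about the tool's x, y, z in degrees. A call has 1 to 12 rows; each row shifts and turns the commanded pose from where the row before left it, along the tool's axes as they then stand; what a row does not reach is not made up. A row lasts 1/8 s, in which the tool goes at most 62.5 mm and 10.7 degrees, less where a joint would pass 70% of its speed; a pose out of reach is approached as far as the arm can. A call is refused whole if a number of a shift passes 0.0625 or a number of a turn 10.7, either way. A call with a gripper value outside its range is refused whole. The fingers move at their own pace and stop on an object; FORCE is the grip in N (left out, the last holds). Time passes only in rows, so rows that do not move let the fingers close. It gives the time, the measured TCP pose, the force, the opening and the grip force at its end, in the units of the state.
- ctrl.get_state(): the state, without advancing time (a new reading comes with each control period).
- ctrl.get_image(name): name is "scene" or "side" or "wrist"; returns (picture, depth): 384x512x3 uint8, blue, green, red; 384x512 float32, m along the optical axis (not along the pixel's ray), 0 where there is no reading.
- ctrl.camera_info(name): a dict with "intrinsics" (3x3 intrinsics, pixels), "D" ([k1, k2, p1, p2, k3] as OpenCV has them; the pictures are not rectified), "R" (3x3) and "t" (3): a world point X has camera coordinates R X + t. Camera axes: x right, y down, z forward; pixel columns grow to the right and rows downward; lengths in m; the calibration is good to about 2 mm. A picture is of the moment at which its call begins: read the wrist's pose just before it. camera_info takes no time and is no camera call; for the wrist camera it gives the pose at the moment of the call.
- ctrl.close_job(): hands the job in; it is judged then, once.
The state is a dict: "time": time; "joint_positions": joint angles; "qd": joint speeds; "joint_torque": joint torques, N m; "position": TCP position; "tool_rot": TCP orientation; "ft_force": force on the tool from outside, world axes, zero at the start; "torque": the same for the moment, N m; "grip_width": opening from 0.0 (shut) to 1.0 (fully open); "grip_force": force on a finger pad.
Only numpy, scipy, OpenCV 4.12 (cv2) and the standard library are available. Lean on these libraries where they do the work, as an engineer would, in place of code of your own. Each camera call takes 0.05 s, during which the arm holds its last target. There are 200 camera calls.

## Working session

There is one attempt and no reset: what is moved stays moved. The work goes in short steps, Python scripts to look and compute and a shell command to move; the robot and the scene stay as the last step left them, time stands still between calls to the robot, and variables do not carry over. Pictures are saved under pics/ and viewed, at most 11 in all, crops included, and the job is handed in when it is done.

```bash
mkdir -p pics; python3 - <<'E'
from bench import ctrl
import cv2,numpy as np,pickle
s=ctrl.get_state();print({k:np.round(v,3) for k,v in s.items()})
d={}
for n in("scene","side"):
    i=ctrl.camera_info(n);im,dp=ctrl.get_image(n);cv2.imwrite(f"pics/{n}0.png",im);d[n]=(im,dp,i)
    print(n,i)
pickle.dump(d,open("v0.pkl","wb"))
h=np.hstack([d["scene"][0],d["side"][0]]);cv2.imwrite("pics/both0.png",cv2.resize(h,(800,300),interpolation=cv2.INTER_AREA))
E
```

```text
{'time': np.float64(0.0), 'joint_positions': array([-1.234,  0.322, -0.07 ,  1.452,  0.023,  1.371, -0.057]), 'qd': array([-0.001,  0.   ,  0.   ,  0.   ,  0.   ,  0.   ,  0.   ]), 'joint_torque': array([ 1.0000e-03, -4.9129e+01, -4.0300e-01, -3.1252e+01, -6.4000e-02,
        4.4000e-02,  0.0000e+00]), 'position': array([0.206, 0.616, 0.221]), 'tool_rot': array([-5.050e-01, -3.101e+00,  3.000e-03]), 'ft_force': array([ 0.808, -0.272, -0.28 ]), 'torque': array([ 0.029, -0.058, -0.002]), 'grip_force': np.float64(0.0), 'grip_width': np.float64(1.002)}
scene {'intrinsics': array([[390.20813635,   0.        , 261.90234336],
       [  0.        , 390.20813635, 188.23553866],
       [  0.        ,   0.        ,   1.        ]]), 'D': array([-0.10449554,  0.        ,  0.        ,  0.        ,  0.        ]), 'R': array([[-0.82369486,  0.56674697, -0.0180181 ],
       [ 0.4455101 ,  0.62718117, -0.63887756],
       [-0.3507813 , -0.53426741, -0.7690974 ]]), 't': array([ 0.51757742, -0.18016401,  1.40158212])}
side {'intrinsics': array([[353.83746024,   0.        , 249.64745162],
       [  0.        , 353.83746024, 198.38825744],
       [  0.        ,   0.        ,   1.        ]]), 'D': array([-0.01457983,  0.        ,  0.        ,  0.        ,  0.        ]), 'R': array([[-9.96519897e-01, -8.33503890e-02, -8.99162599e-04],
       [-5.12236738e-02,  6.20858263e-01, -7.82247501e-01],
       [ 6.57588860e-02, -7.79479140e-01, -6.22967125e-01]]), 't': array([0.59914712, 0.12702841, 0.88066892])}
```

View pics/scene0.png

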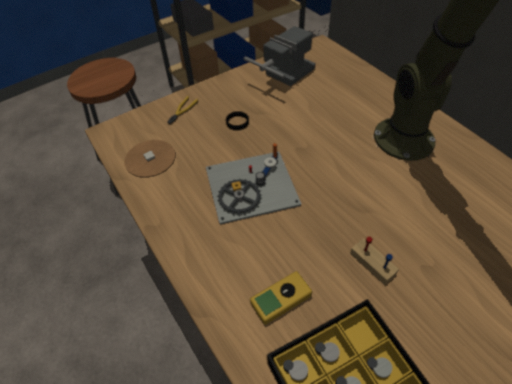

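View pics/side0.png

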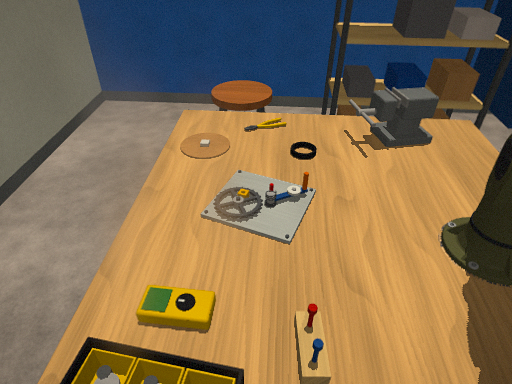

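The scene view shows the red pin head at about (368,239), blue pin at (389,257), the yellow block at (237,186), the orange lug at (275,149) and the red stop at (251,170). In the side view they are at (313,309), (318,344), (243,193), (306,181) and (271,187). The gripper is out of both views.

```bash
cat > h.py <<'E'
import cv2,numpy as np,pickle
def ray(i,uv):
    p=cv2.undistortPoints(np.array(uv,float).reshape(-1,1,2),i["intrinsics"],i["D"]).reshape(-1,2)
    d=np.c_[p,np.ones(len(p))]@i["R"]; return -i["R"].T@i["t"],d
def plane(i,uv,z):
    c,d=ray(i,uv); return c+d*((z-c[2])/d[:,2])[:,None]
def tri(i1,u1,i2,u2):
    A=[];b=[]
    for i,u in((i1,u1),(i2,u2)):
        c,d=ray(i,u);d=d[0]/np.linalg.norm(d[0]);P=np.eye(3)-np.outer(d,d);A.append(P);b.append(P@c)
    A=np.vstack(A);b=np.hstack(b);x=np.linalg.lstsq(A,b,rcond=None)[0];return x,np.linalg.norm(A@x-b)
def blobs(im,lo,hi,mn=4):
    h=cv2.cvtColor(im,cv2.COLOR_BGR2HSV);m=cv2.inRange(h,np.array(lo),np.array(hi))
    n,l,s,c=cv2.connectedComponentsWithStats(m)
    return [(s[k].tolist(),c[k].round(1).tolist()) for k in range(1,n) if s[k][4]>=mn],l
E
python3 - <<'E'
from h import *
d=pickle.load(open("v0.pkl","rb"))
roi={"scene":(200,140,400,290),"side":(195,165,345,384)}
for n in d:
    im=d[n][0].copy();x0,y0,x1,y1=roi[n];m=np.zeros(im.shape[:2],bool);m[y0:y1,x0:x1]=1;im[~m]=0
    for c,lo,hi in(("red",(0,190,60),(5,255,255)),("orange",(6,200,90),(13,255,255)),("yel",(19,200,120),(30,255,255)),("blue",(100,140,50),(120,255,255))):
        print(n,c,blobs(im,lo,hi,6)[0])
a=d["scene"][0][145:225,195:305];b=d["side"][0][165:245,195:325]
cv2.imwrite("pics/zoom0.png",np.vstack([cv2.resize(x,None,fx=f,fy=f,interpolation=cv2.INTER_CUBIC)[:295,:520] for x,f in((np.pad(a,((0,0),(0,20),(0,0))),4),(b,4))]))
E
```

```text
scene red [([367, 238, 5, 4, 16], [368.8, 239.6])]
scene orange []
scene yel []
scene blue [([264, 168, 5, 6, 20], [266.0, 170.2]), ([387, 255, 4, 4, 13], [388.6, 256.6])]
side red [([270, 183, 3, 7, 16], [271.0, 186.2]), ([308, 304, 9, 23, 117], [311.4, 312.3])]
side orange [([303, 172, 5, 18, 62], [305.1, 180.5])]
side yel [([238, 189, 11, 8, 57], [243.0, 191.9]), ([195, 289, 21, 34, 557], [203.2, 304.9]), ([195, 370, 41, 14, 131], [216.3, 375.4])]
side blue [([301, 188, 6, 5, 17], [303.2, 190.5]), ([275, 192, 16, 9, 72], [281.8, 195.9]), ([312, 339, 11, 23, 126], [316.8, 347.8])]
```

View pics/zoom0.png

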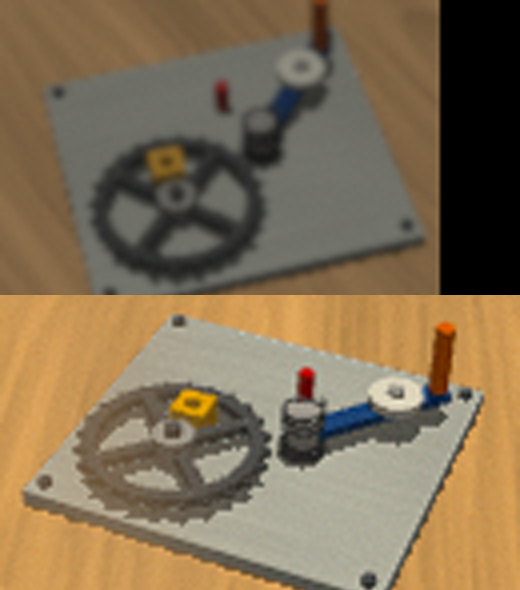

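The zoom (4x) shows hole, hub, pivot and lug tops clearly, so I'm triangulating them.

```bash
python3 - <<'E'
from h import *
d=pickle.load(open("v0.pkl","rb"));a=d["scene"][2];b=d["side"][2]
for n,u,v in(("hole",(236.5,185.25),(243.25,192.25)),("hub",(239.25,193.25),(238.25,198.75)),("pivot",(260.5,174.5),(271.25,193.75)),("red",(368.8,239.6),(312.7,308.5)),("blue",(388.8,256.6),(318,343.5)),("screwA",(209.5,168),(206,211.75)),("lug",(275,145.5),(306.5,173.25))):
    x,e=tri(a,u,b,v);print(n,x.round(4),round(e,4))
print("screws side",plane(b,[(239.75,171.5),(311.5,189.75),(287.25,236.25),(206,211.75)],.012).round(4))
from bench import ctrl
i=ctrl.camera_info("wrist");s=ctrl.get_state()
print(i,s["position"],"cam",-i["R"].T@i["t"])
from scipy.spatial.transform import Rotation as R
print(R.from_rotvec(s["tool_rot"]).as_matrix().round(3))
E
```

```text
hole [ 0.6303 -0.1373  0.0357] 0.0016
hub [ 0.6411 -0.1038  0.0376] 0.0012
pivot [ 0.5502 -0.1204  0.049 ] 0.0024
red [0.4616 0.265  0.0835] 0.0013
blue [0.4565 0.3341 0.0848] 0.0016
screwA [ 0.7098 -0.1372  0.0533] 0.111
lug [ 0.4559 -0.1724  0.0852] 0.0008
screws side [[ 0.6558 -0.2736  0.012 ]
 [ 0.4326 -0.1952  0.012 ]
 [ 0.5045  0.0074  0.012 ]
 [ 0.7279 -0.0701  0.012 ]]
{'intrinsics': array([[337.28620482,   0.        , 256.01496869],
       [  0.        , 337.28620482, 191.79224788],
       [  0.        ,   0.        ,   1.        ]]), 'D': array([-0.08330946,  0.        ,  0.        ,  0.        ,  0.        ]), 'R': array([[ 0.31601269,  0.94875311, -0.00187607],
       [ 0.90928239, -0.30230008,  0.2860423 ],
       [ 0.27081639, -0.09209888, -0.95821515]]), 't': array([-0.64810982, -0.03497155,  0.3915295 ])} [0.20609271 0.61594375 0.22156826] cam [0.13057734 0.64038373 0.38395694]
[[-0.948  0.317 -0.   ]
 [ 0.317  0.948 -0.002]
 [-0.    -0.002 -1.   ]]
```

```bash
python3 -m handwheel '[[0.045,-0.044,-0.0315,0,0,0,0],[0.045,-0.044,-0.0315,0,0,0,0],[0.045,-0.044,-0.0315,0,0,0,0],[0.045,-0.044,-0.0315,0,0,0,0],[0.045,-0.044,-0.0315,0,0,0,0],[0.045,-0.044,-0.0315,0,0,0,0],[0.045,-0.044,-0.0315,0,0,0,0],[0.045,-0.044,-0.0315,0,0,0,0],[0.045,0,0,0,0,0,0],[0.045,0,0,0,0,0,0]]' 25
cat > look.py <<'E'
import sys
from bench import ctrl
from h import *
n=sys.argv[1];s=ctrl.get_state();i=ctrl.camera_info("wrist");im,dp=ctrl.get_image("wrist")
cv2.imwrite(f"pics/{n}.png",im);pickle.dump((im,dp,i,s),open(n+".pkl","wb"))
print(s["time"],s["position"].round(4),s["tool_rot"].round(4),s["ft_force"].round(1))
E
python3 look.py w1
```

```text
time: 1.35
position: [0.4596, 0.2662, 0.2222]
tool_rot: [-0.505, -3.1, -0.0]
ft_force: [-1.0, 0.3, -0.1]
grip_width: 0.519
grip_force: 0.0
1.35 [0.4596 0.2662 0.2222] [-5.0480e-01 -3.0998e+00 -3.0000e-04] [-1.   0.3 -0.1]
```

View pics/w1.png

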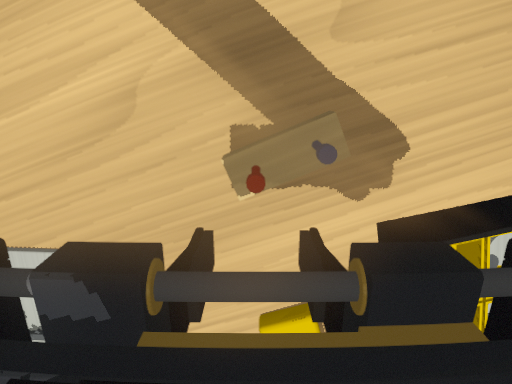

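The wrist view shows the red head at about (256,182) with its shaft behind it, and the blue one at (326,154), both in shadow.

```bash
python3 - <<'E'
from h import *
from scipy.spatial.transform import Rotation as R
im,dp,i,s=pickle.load(open("w1.pkl","rb"))
bl,l=blobs(im[100:220],(0,110,30),(9,255,255),30);print(bl)
h=cv2.cvtColor(im,cv2.COLOR_BGR2HSV);m=((h[...,0]<10)|(h[...,0]>170))&(h[...,1]>150);m[:160]=0;m[220:]=0;m[:,:240]=0;m[:,275:]=0
c,r=cv2.minEnclosingCircle(np.argwhere(m&(np.arange(384)[:,None]>172))[:,::-1].astype(np.int32));print(c,r, dp[182,256])
T=R.from_rotvec(s["tool_rot"]).as_matrix()
for z in(.081,.088):
    p=plane(i,[c],z)[0];print(p.round(4),(T.T@(p-s["position"])).round(4))
c0,d=ray(i,[(256,182)]);print("depth pt",(c0+d[0]*dp[182,256]).round(4))
E
```

```text
[([247, 66, 18, 27, 336], [255.3, 80.6])]
(255.5, 182.23684692382812) 9.87781047821045 0.3062123
[0.4608 0.2642 0.081 ] [-0.002  -0.0015  0.1412]
[0.4591 0.2648 0.088 ] [-1.000e-04 -1.500e-03  1.342e-01]
depth pt [0.4588 0.2654 0.0887]
```

```bash
python3 -m handwheel '[[0.045,0,-0.0015,0.05,0,0,0],[0.045,0,0,0.05,0,0,0],[0.045,0,0,0.05,0,0,0],[0.045,0,0,0.03,0,0,0],[0.045,0,0,0,0,0,0],[0,0,0,0,0,0,0],[0,0,0,0,0,0,0],[0,0,0,0,0,0,0],[0,0,0,0,0,0,0],[0,0,0,0,0,0,0]]' 25
```

```text
time: 2.65
position: [0.4604, 0.2647, 0.0435]
tool_rot: [0.505, 3.099, 0.002]
ft_force: [-0.8, -0.2, 3.8]
grip_width: 0.193
grip_force: 25.0
```

```bash
python3 -m handwheel '[[0.04,0,0,0,0,0,0],[0.04,0,0,0,0,0,0],[0.04,0,0,-0.017,0,0,0],[0.04,0,0,0,0,0,0],[0,0,0,0,0,0,0],[0,0,0,0,0,0,0],[0,0,0,0,0,0,0],[0,0,0,0,0,0,0]]' 35; python3 look.py w2; python3 - <<'E'
from h import *
from bench import ctrl
im=pickle.load(open("w2.pkl","rb"))[0]
s=ctrl.get_image("side")[0][200:384,180:430]
cv2.imwrite("pics/g2.png",np.vstack([cv2.resize(im,(400,300)),cv2.resize(s,(400,294))]))
E
```

```text
time: 3.65
position: [0.4595, 0.2643, 0.0593]
tool_rot: [-0.505, -3.1, 0.0]
ft_force: [0.1, 0.8, -0.3]
grip_width: 0.186
grip_force: 35.0
3.65 [0.4595 0.2643 0.0593] [-5.0470e-01 -3.1005e+00  5.0000e-04] [ 0.1  0.8 -0.3]
```

View pics/g2.png

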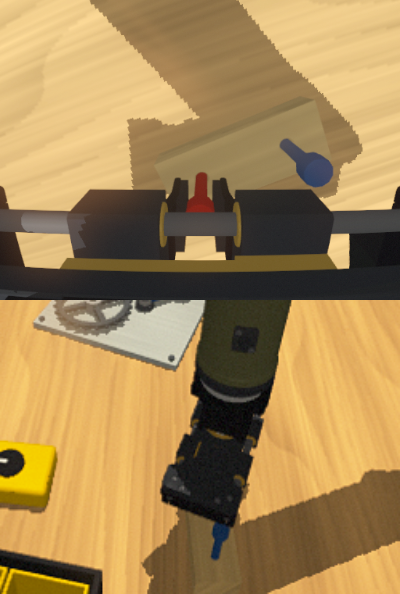

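The red pin's head is between the pads, with its shaft at about (202,185) in the upper half and blue beside it; now I lift and carry it.

```bash
python3 -m handwheel '[[0,0,0,-0.035,0,0,0],[0,0,0,-0.035,0,0,0],[0,-0.0367,-0.0364,0,0,0,0],[0,-0.0367,-0.0364,0,0,0,0],[0,-0.0367,-0.0364,0,0,0,0],[0,-0.0367,-0.0364,0,0,0,0],[0,-0.0367,-0.0364,0,0,0,0],[0,-0.0367,-0.0364,0,0,0,0],[0,-0.0367,-0.0364,0,0,0,0],[0,-0.0367,-0.0364,0,0,0,0],[0,-0.0367,-0.0364,0,0,0,0],[0,0,0,0,0,0,0]]' 35; python3 -m handwheel '[[0,0,0,0,0,0,0],[0,0,0,0,0,0,0]]'; python3 look.py w3
```

```text
time: 5.25
position: [0.6687, -0.1576, 0.1289]
tool_rot: [-0.516, -3.099, 0.007]
ft_force: [-0.9, 0.0, -0.7]
grip_width: 0.185
grip_force: 35.0
time: 5.5
position: [0.6689, -0.1489, 0.1294]
tool_rot: [-0.501, -3.101, -0.002]
ft_force: [0.5, 0.5, -1.1]
grip_width: 0.185
grip_force: 35.0
5.5 [ 0.6689 -0.1489  0.1294] [-5.0090e-01 -3.1008e+00 -2.1000e-03] [ 0.5  0.5 -1.1]
```

View pics/w3.png

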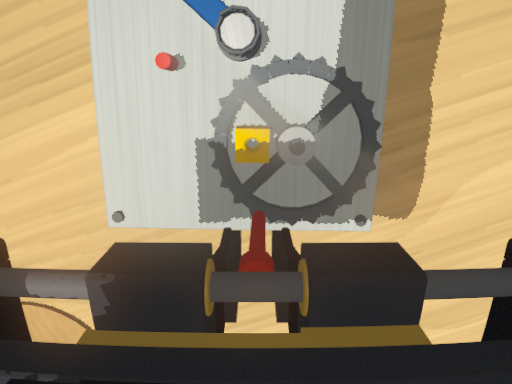

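The view shows the lock hole at (252,144) in the yellow block, the hub at (297,146), the pivot top at (238,29), the stop at (163,61), and the held pin's tip at (258,213).

```bash
cat > meas.py <<'E'
import sys
from h import *
from scipy.spatial.transform import Rotation as R
im,dp,i,s=pickle.load(open(sys.argv[1]+".pkl","rb"))
T=R.from_rotvec(s["tool_rot"]).as_matrix();P=s["position"]
tl=lambda p:(T.T@(p-P)).round(4)
h=cv2.cvtColor(im,cv2.COLOR_BGR2HSV)
y=cv2.inRange(h,np.array([19,170,90]),np.array([32,255,255]));y[int(sys.argv[2]):]=0
n,l,st,ce=cv2.connectedComponentsWithStats(y);k=1+np.argmax(st[1:,4]);m=(l==k).astype(np.uint8)
cs,hi=cv2.findContours(m,cv2.RETR_CCOMP,cv2.CHAIN_APPROX_NONE)
ho=[c for c,q in zip(cs,hi[0]) if q[3]>=0];c=max(ho,key=len)
e=cv2.fitEllipse(c);print("block",st[k],ce[k].round(1),"hole ell",np.round(e[0],1),np.round(e[1],1))
H=plane(i,[e[0]],.036)[0];print("hole",H.round(4),"tool",tl(H),"block ctr",tl(plane(i,[ce[k]],.036)[0]))
r=(((h[...,0]<8)|(h[...,0]>172))&(h[...,1]>140)).astype(np.uint8)
n,l,st,ce=cv2.connectedComponentsWithStats(r)
for k in range(1,n):
    if st[k][4]>200:
        print("red",st[k]);x0,y0,w,hh,_=st[k];ys=range(y0,y0+40,3)
        print([(v,int(np.flatnonzero(l[v]==k).min()),int(np.flatnonzero(l[v]==k).max())) for v in ys])
        zt=P[2]+.0297-.08
        zt=.008+P[2]-.0593
        row=y0+3;xs=np.flatnonzero(l[y0+8]==k)
        q=plane(i,[(xs.mean(),y0-.5)],zt)[0];print("tip near edge z",round(zt,4),"tool",tl(q))
        for nm,a in(("8",8),("20",20)):
            xs=np.flatnonzero(l[y0+a]==k);print("axis y at row",tl(plane(i,[(xs.mean(),y0+a)],zt+.01)[0]))
E
python3 meas.py w3 220
```

```text
Traceback (most recent call last):
  File "meas.py", line 11, in <module>
    ho=[c for c,q in zip(cs,hi[0]) if q[3]>=0];c=max(ho,key=len)
                                                 ~~~^^^^^^^^^^^^
ValueError: max() iterable argument is empty
```

```bash
sed -i 's/y\[int(sys.argv\[2\]):\]=0/y[int(sys.argv[2]):]=0;y[:,:180]=0;y[:,330:]=0/; s/\[19,170,90\]/[19,200,60]/' meas.py; python3 meas.py w3 200
```

```text
Traceback (most recent call last):
  File "meas.py", line 11, in <module>
    ho=[c for c,q in zip(cs,hi[0]) if q[3]>=0];c=max(ho,key=len)
                                                 ~~~^^^^^^^^^^^^
ValueError: max() iterable argument is empty
```

```bash
python3 - <<'E'
from h import *
im=pickle.load(open("w3.pkl","rb"))[0];h=cv2.cvtColor(im,cv2.COLOR_BGR2HSV)
for v in range(122,168,3): print(v,[tuple(h[v,u]) and "%d/%d/%d"%tuple(h[v,u]) for u in range(231,275,4)])
E
```

```text
122 ['26/25/142', '30/16/192', '33/15/205', '30/14/206', '30/14/206', '28/15/204', '28/16/202', '30/15/204', '28/18/203', '19/23/152', '21/23/152']
125 ['28/21/143', '30/15/207', '23/33/186', '21/65/150', '23/31/187', '19/61/151', '23/34/186', '20/57/152', '23/29/184', '20/48/153', '21/24/150']
128 ['25/23/143', '22/70/215', '22/163/199', '22/162/200', '22/160/201', '22/154/200', '21/138/183', '21/136/184', '20/130/184', '20/127/183', '19/39/138']
131 ['30/17/161', '22/107/233', '25/226/246', '24/223/246', '24/216/246', '24/207/245', '24/201/243', '24/196/242', '23/186/240', '23/182/238', '21/32/151']
134 ['28/19/158', '23/108/234', '25/255/247', '25/243/246', '25/233/247', '25/222/246', '24/212/245', '24/204/243', '24/196/240', '24/189/238', '20/34/151']
137 ['28/24/137', '22/111/235', '25/255/248', '25/255/247', '25/255/248', '24/209/226', '24/217/237', '24/221/243', '24/206/241', '24/196/238', '19/33/148']
140 ['33/15/175', '23/111/235', '25/255/248', '25/255/247', '21/140/189', '26/22/160', '21/78/161', '24/214/235', '24/224/242', '24/209/240', '21/33/146']
143 ['30/21/134', '23/
[... 659 characters left out ...]
, '22/202/159', '22/199/158', '22/197/159', '21/185/160', '22/184/158', '22/179/158', '24/26/135']
158 ['27/19/131', '21/121/150', '22/207/160', '22/198/160', '22/205/158', '22/200/159', '22/199/158', '22/205/157', '22/199/156', '22/186/158', '17/43/94']
161 ['30/18/130', '22/122/149', '22/207/160', '23/210/160', '22/209/160', '22/211/158', '22/206/157', '22/205/157', '22/201/157', '22/199/156', '16/42/91']
164 ['26/19/109', '30/16/130', '27/18/129', '30/18/131', '27/19/131', '30/19/132', '24/20/128', '25/21/132', '24/24/108', '16/33/85', '19/32/87']
167 ['25/18/84', '30/18/130', '30/16/128', '30/18/130', '30/18/129', '27/19/132', '24/20/129', '24/21/123', '13/28/82', '15/30/84', '17/28/82']
```

```bash
sed -i 's/\[19,200,60\]/[18,100,60]/' meas.py; python3 meas.py w3 200
```

```text
block [ 235  126   35   38 1177] [251.7 144.3] hole ell [252.1 142.9] [ 9.8 12.4]
hole [ 0.628  -0.1394  0.036 ] tool [ 0.0417 -0.004   0.0934] block ctr [ 0.0407 -0.0044  0.0934]
red [ 238  211   37   61 1194]
[(211, 256, 260), (214, 253, 263), (217, 253, 264), (220, 252, 264), (223, 252, 264), (226, 252, 264), (229, 252, 264), (232, 251, 264), (235, 251, 264), (238, 250, 264), (241, 250, 264), (244, 250, 264), (247, 250, 264), (250, 249, 264)]
tip near edge z 0.0781 tool [0.0024 0.0007 0.0513]
axis y at row [0.0002 0.0006 0.0413]
axis y at row [-0.0082 -0.      0.0413]
```

```bash
python3 -m handwheel '[[0,-0.02,-0.0045,0,0,0,0],[0,-0.02,0,0,0,0,0],[0,0,0,0,0,0,0],[0,0,0,0,0,0,0]]' >/dev/null; python3 look.py w4;python3 meas.py w4 200
cat > two.py <<'E'
from h import *
from scipy.spatial.transform import Rotation as R
def top(n):
    im,dp,i,s=pickle.load(open(n+".pkl","rb"));h=cv2.cvtColor(im,cv2.COLOR_BGR2HSV)
    y=cv2.inRange(h,np.array([18,100,60]),np.array([32,255,255]));y[200:]=0;y[:,:180]=0;y[:,330:]=0
    k,l,st,ce=cv2.connectedComponentsWithStats(y);x0,y0,w,hh,a=st[1+np.argmax(st[1:,4])]
    return i,s,(x0+w/2-.5,y0+hh-.5)
r=[top(n) for n in("w3","w4")]
x,e=tri(r[0][0],r[0][2],r[1][0],r[1][2]);print("edge two-view",x.round(4),round(e,4))
for i,s,u in r:
    T=R.from_rotvec(s["tool_rot"]).as_matrix();p=plane(i,[u],.036)[0]+T[:,0]*.013;print("hole by edge",u,p.round(4),"tool",(T.T@(p-s["position"])).round(4))
E
python3 two.py
```

```text
6.05 [ 0.7049 -0.167   0.1295] [-5.0310e-01 -3.1002e+00 -9.0000e-04] [-0.3  0.3 -1.4]
block [ 180  187  150   13 1386] [248.6 193.4] hole ell [270.3 192.2] [6.7 8.7]
hole [ 0.7056 -0.1563  0.036 ] tool [0.0026 0.0103 0.0935] block ctr [ 0.0017 -0.0069  0.0935]
red [160   0  23  13 201]
edge two-view [ 0.525  -0.1026  0.6379] 0.0055
hole by edge (np.float64(252.0), np.float64(163.5)) [ 0.6307 -0.1405  0.036 ] tool [ 0.0388 -0.0042  0.0934]
hole by edge (np.float64(254.5), np.float64(199.5)) [ 0.695 -0.166  0.036] tool [ 0.0096 -0.0022  0.0935]Traceback (most recent call last):
  File "meas.py", line 19, in <module>
    print([(v,int(np.flatnonzero(l[v]==k).min()),int(np.flatnonzero(l[v]==k).max())) for v in ys])
                  ~~~~~~~~~~~~~~~~~~~~~~~~~~~^^
    return umr_minimum(a, axis, None, out, keepdims, initial, where)
ValueError: zero-size array to reduction operation minimum which has no identity
```

Wood got into the mask in the second view; restrict it to the rows above the wood (block expected near row 90).

```bash
sed -i 's/y\[200:\]=0/y[(200 if n=="w3" else 140):]=0/' two.py; python3 two.py; sed -i 's/r=(((h/r=(np.arange(384)[:,None]>180)*(((h/;s/astype(np.uint8)$/astype(np.uint8)/' meas.py; python3 meas.py w4 140
```

```text
edge two-view [ 0.6428 -0.1442  0.0382] 0.0004
hole by edge (np.float64(252.0), np.float64(163.5)) [ 0.6307 -0.1405  0.036 ] tool [ 0.0388 -0.0042  0.0934]
hole by edge (np.float64(260.5), np.float64(110.5)) [ 0.6307 -0.1398  0.036 ] tool [0.0789 0.0022 0.0935]
block [ 243   73   36   38 1134] [260.2  91.2] hole ell [259.4  91.5] [14.8 14.8]
hole [ 0.6298 -0.1404  0.036 ] tool [0.0796 0.0014 0.0935] block ctr [0.0799 0.002  0.0935]
red [ 237  211   38   61 1185]
[(211, 257, 259), (214, 254, 263), (217, 253, 264), (220, 252, 264), (223, 252, 264), (226, 252, 264), (229, 252, 264), (232, 251, 264), (235, 251, 264), (238, 251, 264), (241, 250, 264), (244, 250, 264), (247, 250, 264), (250, 250, 264)]
tip near edge z 0.0782 tool [0.0024 0.0007 0.0513]
axis y at row [0.0002 0.0006 0.0413]
axis y at row [-0.0082 -0.      0.0413]
```

```bash
python3 -m handwheel '[[0,0.04,0.001,0,0,0,0],[0,0.0405,0,0.01,0,0,0],[0,0,0,0.022,0,0,0],[0,0,0,0,0,0,0],[0,0,0,0,0,0,0]]'; python3 look.py w5; python3 -c "
import cv2;im=cv2.imread('pics/w5.png')[150:280,180:340];cv2.imwrite('pics/w5z.png',cv2.resize(im,(640,520),interpolation=cv2.INTER_CUBIC))"
```

```text
time: 6.72
position: [0.63, -0.1416, 0.0985]
tool_rot: [0.504, 3.1, 0.0]
ft_force: [0.7, -0.1, -0.7]
grip_width: 0.187
grip_force: 35.0
6.725 [ 0.63   -0.1416  0.0985] [0.5042 3.0995 0.    ] [ 0.7 -0.1 -0.7]
```

View pics/w5z.png

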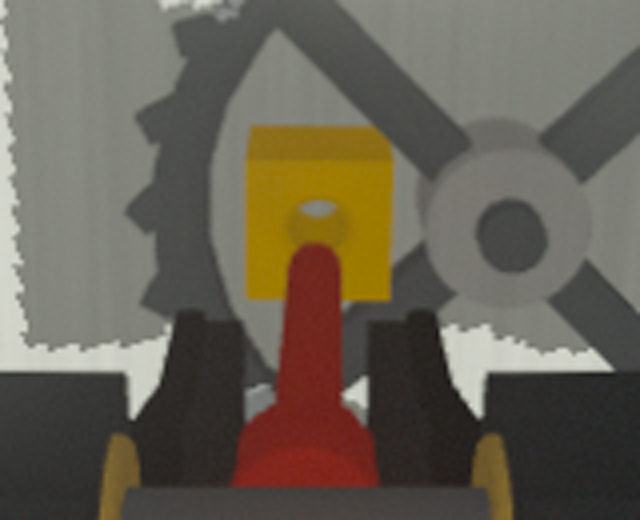

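The zoom (4x, offset (180,150)) shows the hole mouth at about (318,227) in crop pixels and the pin tip's near edge at (314,243), slightly left of the hole.

```bash
python3 - <<'E'
from h import *
from scipy.spatial.transform import Rotation as R
im,dp,i,s=pickle.load(open("w5.pkl","rb"));T=R.from_rotvec(s["tool_rot"]).as_matrix()
f=lambda u,z:(T.T@(plane(i,[u],z)[0]-s["position"])).round(4)
z=lambda a,b:((a+.5)/4-.5+180,(b+.5)/4-.5+150)
print(T.round(3).tolist());zt=.008+s["position"][2]-.0593
print("hole",f(z(318,226),.036),"block",f(z(319.5,230),.036),"block -x edge",f(z(319.5,300),.036),"tip edge",zt,f(z(314.5,242),zt))
E
```

```text
[[-0.948, 0.317, 0.001], [0.317, 0.948, -0.0], [-0.001, 0.0, -1.0]]
hole [0.0017 0.0012 0.0625] block [0.0009 0.0015 0.0625] block -x edge [-0.0123  0.0015  0.0625] tip edge 0.047228465729182594 [0.0027 0.0005 0.0513]
```

```bash
python3 -m handwheel '[[0,0.003,0.0008,0,0,0,0],[0,0,0,0.006,0,0,0],[0,0,0,0.004,0,0,0],[0,0,0,0.002,0,0,0],[0,0,0,0.001,0,0,0],[0,0,0,0.001,0,0,0]]'; python3 -c "
from bench import ctrl;s=ctrl.get_state();print(s['position'],s['ft_force'],s['torque'])"
```

```text
time: 7.52
position: [0.6268, -0.1398, 0.0834]
tool_rot: [-0.505, -3.101, -0.0]
ft_force: [1.0, 0.2, -1.0]
grip_width: 0.186
grip_force: 35.0
[ 0.62683984 -0.13984988  0.08343028] [ 1.04921753  0.20054191 -1.02306285] [-0.03223901 -0.03930407 -0.00973293]
```

Tip is 4 mm below the mouth with no force: it is in the hole.

```bash
python3 -m handwheel '[[0,0,0,0.005,0,0,0],[0,0,0,0.005,0,0,0],[0,0,0,0.004,0,0,0],[0,0,0,0.003,0,0,0],[0,0,0,0.002,0,0,0],[0,0,0,0,0,0,0]]'; python3 -m handwheel '[[0,0,0,0.002,0,0,0],[0,0,0,0,0,0,0]]'
```

```text
time: 8.28
position: [0.6268, -0.1398, 0.0644]
tool_rot: [-0.505, -3.101, -0.0]
ft_force: [1.0, 1.0, -1.5]
grip_width: 0.185
grip_force: 35.0
time: 8.52
position: [0.6274, -0.14, 0.0632]
tool_rot: [0.505, 3.1, 0.0]
ft_force: [-0.5, 0.1, 1.7]
grip_width: 0.183
grip_force: 35.0
```

```bash
python3 -m handwheel '[[0,0,0,0.0015,0,0,0],[0,0,0,0,0,0,0]]'; python3 -m handwheel '[[0,0,0,0.0015,0,0,0],[0,0,0,0,0,0,0]]'
```

```text
time: 8.78
position: [0.6285, -0.1403, 0.0631]
tool_rot: [0.504, 3.097, 0.0]
ft_force: [-0.7, -0.6, 7.4]
grip_width: 0.183
grip_force: 35.0
time: 9.02
position: [0.6295, -0.1407, 0.0629]
tool_rot: [0.504, 3.095, 0.0]
ft_force: [-0.2, 0.0, 12.1]
grip_width: 0.186
grip_force: 34.9
```

Seated (12 N at the expected height). Release, rise and check.

```bash
python3 -m handwheel '[[0,0,0,-0.003,0,0,0],[0.06,0,0,0,0,0,0],[0.06,0,0,0,0,0,0],[0.06,0,0,0,0,0,0],[0.06,0,0,-0.03,0,0,0],[0.06,0,0,-0.04,0,0,0],[0.06,0,0,-0.05,0,0,0],[0.06,0,0,0,0,0,0],[0.06,0,0,0,0,0,0]]'; python3 look.py w6
```

```text
time: 10.15
position: [0.6264, -0.1396, 0.1819]
tool_rot: [-0.505, -3.1, -0.0]
ft_force: [-0.5, -0.1, -1.0]
grip_width: 0.686
grip_force: 0.0
10.15 [ 0.6264 -0.1396  0.1819] [-5.0460e-01 -3.0999e+00 -4.0000e-04] [-0.5 -0.1 -1. ]
```

View pics/w6.png

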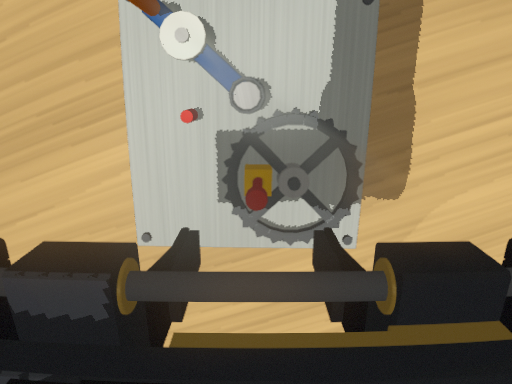

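The red pin stands in the yellow block (head at (257,197)), fingers clear; pivot top at (246,95), stop at (187,116). Next the lug.

```bash
python3 -m handwheel '[[0.06,0.033,-0.029,0,0,0,0],[0.06,0.033,-0.029,0,0,0,0],[0.06,0.033,-0.029,0,0,0,0],[0.06,0,0,0,0,0,0],[0.06,0,0,0,0,0,0]]'; python3 look.py w7; python3 - <<'E'
from h import *
from bench import ctrl
im,dp,i,s=pickle.load(open("w6.pkl","rb"))
c,d=ray(i,[(257,199)]);print("pin head top pt",(c+d[0]*dp[199,257]).round(4),"pivot",plane(i,[(246,95)],.046).round(4))
im,dp,i,s=pickle.load(open("w7.pkl","rb"));print(s["joint_positions"].round(2))
for st,ce in blobs(im[:240],(4,140,50),(16,255,255),40)[0]:
    if st[4]<6000:
        u=(int(ce[0]),int(ce[1]));c,d=ray(i,[u]);print("orange",st,ce,(c+d[0]*dp[u[1],u[0]]).round(4))
a,l=cv2.threshold(dp,0,1,0)
E
```

```text
time: 10.82
position: [0.5054, -0.1901, 0.1817]
tool_rot: [-0.504, -3.1, -0.001]
ft_force: [0.2, 0.3, 0.0]
grip_width: 0.686
grip_force: 0.0
10.825 [ 0.5054 -0.1901  0.1817] [-5.0380e-01 -3.0999e+00 -1.0000e-03] [0.2 0.3 0. ]
pin head top pt [ 0.6276 -0.1403  0.0933] pivot [[ 0.5504 -0.1244  0.046 ]]
[-0.2   0.12  0.56  1.8  -0.07  1.25  1.62]
orange [244, 121, 16, 16, 218] [251.7, 128.4] [ 0.4538 -0.1779  0.0858]
```

View pics/w7.png

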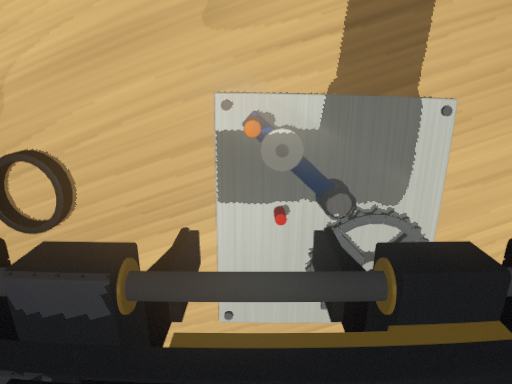

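Depth puts the pin head top at 93 mm (fully home). The view shows the lug at (252,128), stop at (280,219) and pivot at (340,203). J7 only leaves room for a clockwise turn, so I go above the lug and turn 105°.

```bash
python3 -m handwheel '[[0.06,0.0527,-0.005,0,0,0,0],[0.06,0,0,0,0,0,10.5],[0.06,0,0,0,0,0,10.5],[0.06,0,0,0,0,0,10.5],[0.06,0,0,0,0,0,10.5],[0.06,0,0,0,0,0,10.5],[0.06,0,0,0,0,0,10.5],[0.06,0,0,0,0,0,10.5],[0.06,0,0,0,0,0,10.5],[0.06,0,0,0,0,0,10.5],[0.06,0,0,0,0,0,10.5],[0.06,0,0,0,0,0,0]]'; python3 -m handwheel '[[0.06,0,0,0,0,0,0],[0.06,0,0,0,0,0,0]]' >/dev/null; python3 look.py w8; cat > lug.py <<'E'
import sys
from h import *
from scipy.spatial.transform import Rotation as R
im,dp,i,s=pickle.load(open(sys.argv[1]+".pkl","rb"));T=R.from_rotvec(s["tool_rot"]).as_matrix()
print(T.round(3).tolist(),s["joint_positions"].round(2))
for st,ce in blobs(im[:300],(4,140,50),(16,255,255),40)[0]:
    if st[4]<8000:
        for u in [(ce[0],ce[1])]:
            c,d=ray(i,[u]);p=c+d[0]*dp[int(u[1]),int(u[0])];q=plane(i,[u],.086)[0];print(st,ce,p.round(4),q.round(4),"tool",(T.T@(q-s["position"])).round(4))
E
python3 lug.py w8
```

```text
time: 12.38
position: [0.4545, -0.1783, 0.1822]
tool_rot: [-2.765, -1.492, 0.001]
ft_force: [-0.1, 0.7, -0.2]
grip_width: 0.685
grip_force: 0.0
12.625 [ 0.454  -0.1788  0.1824] [-2.7657e+00 -1.4899e+00  3.0000e-04] [ 0.6  0.5 -1.1]
[[0.55, 0.835, -0.0], [0.835, -0.55, -0.0], [-0.0, -0.0, -1.0]] [-0.21 -0.02  0.53  1.91  0.01  1.24 -0.26]
[248, 168, 16, 30, 388] [255.7, 183.1] [ 0.4573 -0.1726  0.0848] [ 0.4575 -0.1724  0.086 ] tool [ 0.0073 -0.0005  0.0964]
```

```bash
python3 -m handwheel '[[0.06,0.002,0,0.04,0,0,0],[0.06,0,0,0.045,0,0,0],[0.06,0,0,0.047,0,0,0],[0.06,0,0,0,0,0,0],[0,0,0,0,0,0,0],[0,0,0,0,0,0,0],[0,0,0,0,0,0,0],[0,0,0,0,0,0,0],[0,0,0,0,0,0,0],[0,0,0,0,0,0,0]]' 30;  python3 - <<'E'
import numpy as np
from bench import ctrl
from scipy.spatial.transform import Rotation as R
s=ctrl.get_state();T=R.from_rotvec(s["tool_rot"]).as_matrix();P=s["position"];c=np.array([.5504,-.1244])
print(s["time"],P.round(4),s["ft_force"].round(1))
v=P[:2]-c;print(np.linalg.norm(v),np.arctan2(v[1],v[0]))
a0=np.arctan2(v[1],v[0])
for k in range(1,10):
    f=lambda k:c+.11*np.array([np.cos(a0+.1*k),np.sin(a0+.1*k)]) if k else P[:2]
    print(k,(T[:2,:2].T@(f(k)-f(k-1))).round(4),f(k).round(4))
E
```

```text
time: 13.92
position: [0.4549, -0.1773, 0.0507]
tool_rot: [-2.767, -1.487, -0.0]
ft_force: [-0.2, -0.2, 1.2]
grip_width: 0.154
grip_force: 30.0
13.925 [ 0.4549 -0.1773  0.0507] [-0.2 -0.2  1.2]
0.109132892796203 -2.635832342443317
1 [-0.0054  0.0096] [ 0.46  -0.187]
2 [-0.0036  0.0104] [ 0.4667 -0.1957]
3 [-0.0025  0.0107] [ 0.4742 -0.2037]
4 [-0.0014  0.0109] [ 0.4825 -0.211 ]
5 [-0.0003  0.011 ] [ 0.4915 -0.2173]
6 [0.0008 0.011 ] [ 0.5011 -0.2227]
7 [0.0019 0.0108] [ 0.5111 -0.2272]
8 [0.0029 0.0106] [ 0.5216 -0.2306]
9 [0.004  0.0103] [ 0.5323 -0.2329]
```

```bash
python3 -m handwheel '[[0,-0.0046,0.0098,0,0,0,0],[0,-0.0036,0.0104,0,0,0,0],[0,-0.0025,0.0107,0,0,0,0],[0,-0.0014,0.0109,0,0,0,0],[0,-0.0003,0.011,0,0,0,0],[0,0.0008,0.011,0,0,0,0],[0,0.0019,0.0108,0,0,0,0],[0,0,0,0,0,0,0],[0,0,0,0,0,0,0]]' 30
```

```text
time: 15.05
position: [0.5088, -0.2289, 0.0506]
tool_rot: [-2.767, -1.485, 0.009]
ft_force: [-7.7, -2.4, 8.5]
grip_width: 0.15
grip_force: 30.0
```

```bash
python3 -m handwheel '[[0,0.0015,0.0053,0,0,0,0],[0,0.0015,0.0053,0,0,0,0],[0,0,0,0,0,0,0],[0,0,0,0,0,0,0]]'; python3 -m handwheel '[[0,0.001,0.0025,0,0,0,0],[0,0,0,0,0,0,0],[0,0,0,0,0,0,0]]'; python3 look.py w9
```

```text
time: 15.55
position: [0.5192, -0.2319, 0.0506]
tool_rot: [-2.766, -1.485, 0.008]
ft_force: [-8.1, -2.0, 7.9]
grip_width: 0.149
grip_force: 30.0
time: 15.92
position: [0.5212, -0.2323, 0.0505]
tool_rot: [-2.765, -1.484, 0.01]
ft_force: [-9.5, -0.7, 10.4]
grip_width: 0.153
grip_force: 30.0
15.925 [ 0.5212 -0.2323  0.0505] [-2.7653 -1.4841  0.0096] [-9.5 -0.7 10.4]
```

View pics/w9.png

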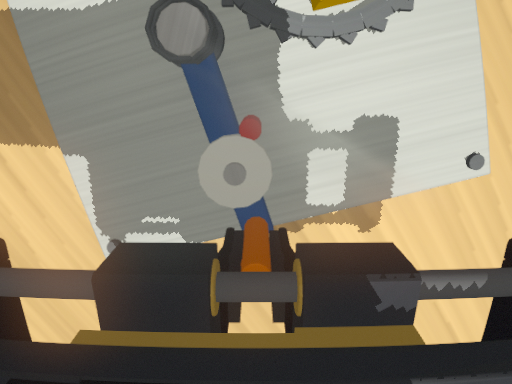

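The view shows the blue arm's edge at or almost against the red stop at (250,128), lug pinched at (257,245). Push a little more to confirm contact.

```bash
python3 -m handwheel '[[0,0.0008,0.0028,0,0,0,0],[0,0,0,0,0,0,0],[0,0,0,0,0,0,0]]' 40; python3 -m handwheel '[[0,0.0008,0.0028,0,0,0,0],[0,0,0,0,0,0,0],[0,0,0,0,0,0,0]]';python3 -m handwheel '[[0,0.0008,0.0028,0,0,0,0],[0,0,0,0,0,0,0],[0,0,0,0,0,0,0]]'
```

```text
time: 16.35
position: [0.5215, -0.2324, 0.0504]
tool_rot: [-2.761, -1.482, 0.015]
ft_force: [-15.9, 2.0, 15.8]
grip_width: 0.149
grip_force: 40.0
time: 16.73
position: [0.5219, -0.2325, 0.0503]
tool_rot: [-2.757, -1.48, 0.02]
ft_force: [-22.1, 4.3, 21.5]
grip_width: 0.149
grip_force: 40.0
time: 17.1
position: [0.5222, -0.2327, 0.0502]
tool_rot: [-2.754, -1.477, 0.025]
ft_force: [-28.8, 6.9, 27.2]
grip_width: 0.149
grip_force: 40.0
```

Firm against the stop (force rises without motion). Ease back to a moderate push, check that it holds, and verify the pin in the side view.

```bash
python3 -m handwheel '[[0,-0.0008,-0.0028,0,0,0,0],[0,-0.0006,-0.0022,0,0,0,0],[0,0,0,0,0,0,0],[0,0,0,0,0,0,0],[0,0,0,0,0,0,0],[0,0,0,0,0,0,0],[0,0,0,0,0,0,0],[0,0,0,0,0,0,0]]'; python3 - <<'E'
from h import *
from bench import ctrl
a=ctrl.get_image("scene")[0][130:235,190:330];b=ctrl.get_image("side")[0][140:245,195:335]
cv2.imwrite("pics/end.png",np.vstack([cv2.resize(x,(400,300),interpolation=cv2.INTER_CUBIC) for x in(a,b)]))
s=ctrl.get_state();print(s["position"],s["ft_force"])
E
```

```text
time: 18.1
position: [0.5215, -0.2325, 0.0504]
tool_rot: [-2.761, -1.481, 0.016]
ft_force: [-17.8, 2.3, 16.3]
grip_width: 0.148
grip_force: 40.0
[ 0.52155214 -0.23249254  0.05039093] [-17.5584709    1.36672307  16.4326966 ]
```

View pics/end.png

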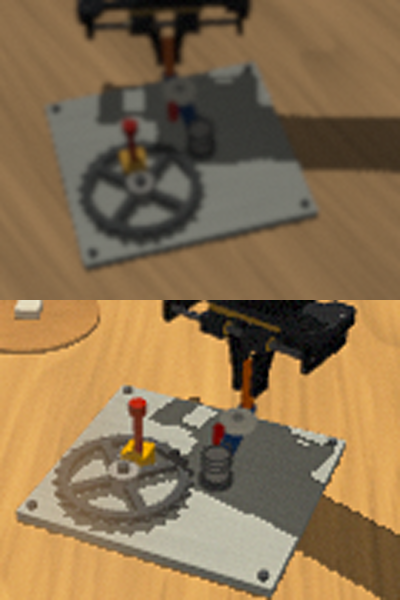

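The red pin stands upright in the block (head at (137,405) in the lower crop), the fingers hold the lug at (247,380), and the arm is against the stop at (218,434). Handing in.

```bash
python3 -c "
from bench import ctrl;print(ctrl.close_job())"
```

```text
the job is handed in; nothing more can be done
None
```

The job is handed in at about 18 s: the red pin is fully home in the yellow block and released, and the fingers hold the tensioner arm against its red stop with about 18 N of sideways push.

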